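# Serve the brush box in the brassware shop

### The arm

A 7-joint arm with a two-finger parallel gripper is mounted at the origin on the work surface. World frame = base frame: x ahead of the robot, y to its left, z up, the work surface at z = 0. Lengths are in m, angles in rad, forces in N, time in s.
With the tool pointing down it reaches from about 0.425 to 0.925 m from the base axis. Payload 6.8 kg.
Tool frame: the origin (TCP) lies midway between the tips of the shut fingers; the grasp point (between the pads) lies 19 mm behind it; z points along the fingers, y is the line along which they close (so a half turn about z gives the same grasp; the last joint's range is limited). The gripper opens to 85 mm and grips with 20 to 120 N. Pads are 22 mm wide; open, the fingers measure 114 mm over their backs; the gripper's body (76 mm by 85 mm) begins 54 mm behind the grasp point. The pads swing forward as they close: fully open they stand 13 mm farther back than shut.
Start: joints at [1.101, 0.477, 0.022, 1.555, -0.011, 1.109, -0.083], TCP at [0.239, -0.631, 0.231] pointing down, gripper open.
Joint ranges: [-2.96, 2.96], [-0.34, 2.1], [-1.41, 1.46], [0.24, 2.44], [-1.37, 4.51], [0.17, 1.92], [-2.96, 2.96]. Speed limits (rad/s): [2.39, 2.39, 3.14, 3.14, 3.14, 3.14, 3.14].

### API

Orientations are given as a unit quaternion [x, y, z, w].
In Python, from plant import manip, cams, order gives the robot as it stands.
- The arm moves only by the tool jog_arm, never from a script. Its argument "series" is a list that holds one entry, the list of rows, each a list of 7 numbers: the shift along the tool's x, y, z in m, then the turn, a rotation vector about the tool's x, y, z in rad, then the opening, from 0 (shut) to 1 (fully open). In form: [[[x, y, z, rx, ry, rz, hand], ...]]. A call has 1 to 12 rows; each row is the pose to reach, as a shift and turn from the pose commanded when the call began, along the tool's axes at that moment; what a row does not reach only later rows make up. A row lasts 1/12 s, in which the tool goes at most 41.7 mm and 7.16 degrees, less where a joint would pass 70% of its speed; a pose out of reach is approached as far as the arm can. A call with a gripper value outside its range is refused whole. The fingers move at their own pace and stop on an object; "force" is the grip in N (left out, the last holds). Time passes only in rows, so rows that repeat a pose let the fingers close. It gives the time, the measured TCP pose, the force, the opening and the grip force at its end, in the units of the state.
- manip.read_state(): the state, without advancing time (a new reading comes with each control period).
- cams.capture(name): name is "scene" or "top" or "wrist"; returns the picture (384x512x3 uint8, red, green, blue); there is no depth.
- cams.calibration(name): a dict with "fx", "fy", "cx", "cy" (pixels), "R" (3x3) and "t" (3): a world point X has camera coordinates R X + t. Camera axes: x right, y down, z forward; pixel columns grow to the right and rows downward; lengths in m; the calibration is good to about 2 mm. A picture is of the moment at which its call begins: read the wrist's pose just before it. calibration takes no time and is no camera call; for the wrist camera it gives the pose at the moment of the call.
- order.finish_job(): hands the job in; it is judged then, once.
The state is a dict: "t": time; "joint_positions": joint angles; "qd": joint speeds; "joint_efforts": joint torques, N m; "eef_pos": TCP position; "tcp_rot": TCP orientation; "wrist_force": force on the tool from outside, world axes, zero at the start; "moment": the same for the moment, N m; "width": finger opening in m; "finger_force": force on a finger pad.
Only numpy, scipy, OpenCV 4.12 (cv2) and the standard library are available. Lean on these libraries where they do the work, as an engineer would, in place of code of your own. Each camera call takes 0.05 s, during which the arm holds its last target. There are 200 camera calls.

### The job

First stand the bright polished bracket from the bench in the tray's empty, cork-lined pocket, upright and with its rib facing the same way as the two already there, and let go of it. Then take the dark raw bracket, pass it foot first through the T-shaped window in the yellow guard of the brush box, rib in the notch, and finish while holding it there by the gripper, upright and still with about 40 mm of it below the top of the guard, not pressing on the box. Leave the stored brackets and everything else on the bench undisturbed.

Things in the scene. Friction and masses are not known exactly. Their poses are not given: they have to be found in the camera images.
- polished: Bright brass lamp bracket standing on its foot: plate 14 (x) x 50 (y) x 110 (z) mm; up the middle of its +x face a rib 12 mm deep, 10 wide, height 0 to 55 mm; above that both faces are plain. 180-320 g. Origin: centre of the plate's underside (rib not counted), z up, x towards the rib. Starts on the open bench, as does the raw one.
- polished_rib (a point): point on the polished bracket: middle of the rib's outer face, 19 mm along x from the origin and 27.5 mm up
- raw: Dark brown, uncleaned lamp bracket standing on its foot: plate 14 (x) x 50 (y) x 110 (z) mm; up the middle of its +x face a rib 12 mm deep, 10 wide, height 0 to 55 mm; above that both faces are plain. 180-320 g. Origin: centre of the plate's underside (rib not counted), z up, x towards the rib. Starts on the open bench.
- raw_rib (a point): point on the raw bracket: middle of the rib's outer face, 19 mm along x from the origin and 27.5 mm up
- tray: Blue fixed tray, 52 (x) x 206 (y) x 26 (z) mm, floor 5 mm thick; origin at the centre of its underside. Three pockets in a row along y, centres at y = -67.5, 0 and +67.5 mm, each 44 (x) x about 62 (y) mm inside. The brackets in it stand with the rib towards the tray's +x (far) side.
- liner: Cork liner 42 x 60 x 3 mm, fixed in the one empty pocket (any of the three). Origin at the centre of its underside, 5 mm over the bench; its top is 8 mm over the bench; axes as the tray's. A bracket (plate and rib together) is centred in the pocket when its origin is at x = -6 mm here.
- stored_a: Bright brass bracket already in the tray, same shape as the polished one; bystander, stands loose in its pocket, rib to the tray's +x; origin as for the others
- stored_b: Second bright brass bracket already in the tray, as stored_a; bystander
- brush_box: Fixed brush deburring box, brushes stopped: green, 240 (x) x 260 (y) mm, with a flat yellow guard, upper face 120 mm over the bench. A grey motor lies on the guard's far side, up to 64 mm above it, at least 95 mm from the window's centre. Open inside down to 10 mm over the bench. Origin at the centre of its underside, x away from the robot.
- window (a point): Point on the guard's upper face at the centre of the slot of the T-shaped window; axes as the box's, z up; 55 mm from the box's centre towards -x. Slot 18 (x) x 54 (y) mm; from the middle of its +x side a notch 14 mm wide (y) runs to x = +21 mm: 2 mm clearance all round a bracket, rib to +x. Guard 8 mm thick. Held rightly, a bracket's origin is 40 mm below this point.
- bowl: brass bowl, 110 mm across, 50 high; bystander, to be left where it is; origin at the centre of its underside
- bell: brass bell standing on its mouth, 76 mm across, 85 high; bystander, to be left where it is; origin at the centre of its underside
- polish_can: red can with a pale label, 66 mm across, 110 high; bystander, to be left where it is; origin at the centre of its underside
- hammer: hammer with a wooden handle lying on the bench, 260 mm long; bystander, to be left where it is; origin at mid-length, on the bench
Things that resemble listed ones, but are neither listed nor needed, are in the scene too. Of the things that look like the raw, the middle-sized one is meant.

How it is judged:
By the outcome, as a careful person would: the job done as asked, in the order asked, and still so for the second after the job is handed in, while the arm keeps its last pose, push and grip.
It also fails if it takes over 61 s, if anything falls off the work surface, if the arm or the gripper's body presses on something with over 40 N, if the wrist force passes 120 N, or if a joint passes its speed limit or range.

## Working session

There is one attempt and no reset: what is moved stays moved. The work goes in short steps, Python scripts to look and compute and a tool call to move; the robot and the scene stay as the last step left them, time stands still between calls to the robot, and variables do not carry over. Pictures are saved under pics/ and viewed, at most 13 in all, crops included, and the job is handed in when it is done.

Besides the shell and the picture viewer there is one more tool, called after "Emit:" as name(argument=value, ...), one argument or row to a line, values as JSON. jog_arm: Moves the arm, as the interface text tells. Its arguments: {"type":"object","properties":{"series":{"type":"array"},"force":{"type":"number"}},"required":["series"]}

```bash
mkdir -p pics; ls; python3 - <<'E'
from plant import manip,cams,order
import cv2,numpy as np
print(manip.read_state())
for n in("scene","top"):
    im=cams.capture(n); cv2.imwrite(f"pics/{n}0.png",im[:,:,::-1])
    c=cams.calibration(n); print(n,{k:np.round(np.array(v),4).tolist() for k,v in c.items()})
E
```

```text
pics
{'t': 0.0, 'joint_positions': array([ 1.1009324 ,  0.47778588,  0.02237003,  1.55645579, -0.01150842,
        1.10925958, -0.08307959]), 'qd': array([ 0.00022386,  0.00019255,  0.00022522, -0.001247  , -0.00139108,
        0.00079577,  0.00028644]), 'joint_efforts': array([-7.28203922e-04, -5.96442139e+01,  1.60795692e+00, -2.81200755e+01,
        1.25080714e-02,  9.23910993e-03, -2.07227362e-05]), 'eef_pos': array([ 0.23866511, -0.63077769,  0.23033399]), 'tcp_rot': array([ 9.83684007e-01,  1.79902705e-01, -2.27519108e-04, -8.60442414e-04]), 'wrist_force': array([0.63126837, 0.46816116, 0.21268015]), 'moment': array([0.00295152, 0.03073717, 0.05367683]), 'finger_force': 0.0, 'width': 0.08574270327544857}
scene {'fx': 419.5244, 'fy': 419.5244, 'cx': 256.1257, 'cy': 191.0111, 'R': [[-0.7137, 0.7004, 0.0106], [0.4537, 0.4738, -0.7547], [-0.5336, -0.5338, -0.6559]], 't': [0.3681, -0.1605, 1.4974]}
top {'fx': 368.922, 'fy': 368.922, 'cx': 259.1847, 'cy': 187.3935, 'R': [[-0.0135, -0.9996, 0.0232], [-0.9859, 0.0094, -0.1674], [0.1671, -0.0251, -0.9856]], 't': [-0.0149, 0.5392, 0.9446]}
```

View pics/scene0.png

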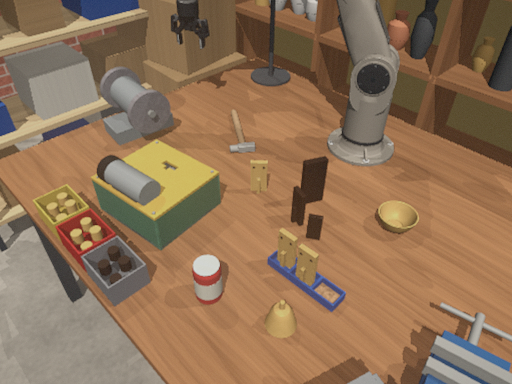

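View pics/top0.png

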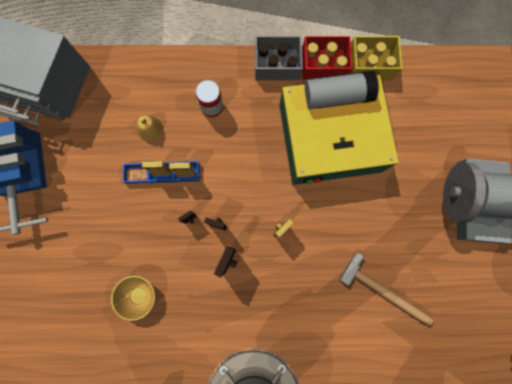

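The scene picture shows the polished bracket at about (259,176). Three dark look-alikes stand tall (314,180), middle (298,206) and small (314,227). The tray is at (305,278), with its empty cork pocket at the near-right end (325,290). In the top view: polished (284,228), middle raw (216,223), window (344,143) and cork (135,173).

```bash
cat > h.py <<'E'
import numpy as np, cv2
from scipy.spatial.transform import Rotation as Rn
from plant import manip,cams,order
def ray(c,p):
    R=np.array(c["R"]);t=np.array(c["t"])
    d=R.T@np.array([(p[0]-c["cx"])/c["fx"],(p[1]-c["cy"])/c["fy"],1.]); return -R.T@t,d/np.linalg.norm(d)
def onz(c,p,z):
    o,d=ray(c,p); return o+d*(z-o[2])/d[2]
def tri(*cp):
    A=np.zeros((3,3));b=np.zeros(3)
    for c,p in cp:
        o,d=ray(c,p);M=np.eye(3)-np.outer(d,d);A+=M;b+=M@o
    X=np.linalg.solve(A,b)
    return X,[np.linalg.norm((np.eye(3)-np.outer(ray(c,p)[1],ray(c,p)[1]))@(X-ray(c,p)[0])) for c,p in cp]
def proj(c,X):
    q=np.array(c["R"])@np.array(X)+np.array(c["t"]); return [c["fx"]*q[0]/q[2]+c["cx"],c["fy"]*q[1]/q[2]+c["cy"]]
def togo(X,yaw_y=None):
    """shift in tool axes to TCP target X; turn about tool z so that tool y is along world angle yaw_y (mod pi)"""
    s=manip.read_state();R=Rn.from_quat(s["tcp_rot"]);M=R.as_matrix()
    d=M.T@(np.array(X)-s["eef_pos"]);a=None
    if yaw_y is not None:
        cur=np.arctan2(M[1,1],M[0,1]);dw=(yaw_y-cur+np.pi/2)%np.pi-np.pi/2;a=-dw
    tilt=M.T@np.cross(M[:,2],[0,0,-1])
    print("shift",np.round(d,4),"rz",a,"q7",s["joint_positions"][6],"tilt fix rotvec",np.round(tilt,4),"eef",np.round(s["eef_pos"],4),"t",s["t"])
E
python3 - <<'E'
from h import *
T=cams.calibration("top");S=cams.calibration("scene")
print("pol",tri((T,(285,226)),(S,(259,163))))
print("polz.11",onz(T,(285,226),.11))
print("raw",tri((T,(216,223)),(S,(299,190))))
print("rawfoot",onz(S,(298,222),0))
for z in(.11,):print(onz(T,(213,221),z))
print("tall",tri((T,(226,262)),(S,(315,160))))
print("win",tri((T,(344,143)),(S,(170,165))))
print("cork",tri((T,(135,173)),(S,(326,290))))
for n,p,z in(("bowl",(133,298),.05),("bell",(150,127),.05),("ham",(353,268),.02),("small",(188,217),.05)):print(n,onz(T,p,z))
print(cams.calibration("wrist"))
im=cams.capture("wrist");cv2.imwrite("pics/w0.png",im[:,:,::-1])
a=cams.capture("top")[:,:,::-1][100:290,110:410];cv2.imwrite("pics/top1.png",cv2.resize(a,None,fx=2.6,fy=2.6,interpolation=cv2.INTER_CUBIC))
s=cams.capture("scene")[:,:,::-1][130:310,80:350];cv2.imwrite("pics/sc1.png",cv2.resize(s,None,fx=2.8,fy=2.8,interpolation=cv2.INTER_CUBIC))
E
```

```text
pol (array([ 0.42965808, -0.08050148,  0.1055034 ]), [np.float64(0.002330228149407036), np.float64(0.002330228149407004)])
polz.11 [ 0.43087076 -0.0818852   0.11      ]
raw (array([0.44016644, 0.08794472, 0.11086735]), [np.float64(5.543147653556948e-05), np.float64(5.5431476535611635e-05)])
rawfoot [ 4.45410004e-01  1.00194477e-01 -1.11022302e-16]
[0.44526564 0.09537813 0.11      ]
tall (array([0.34664151, 0.06117686, 0.14991914]), [np.float64(0.0006349669846212636), np.float64(0.0006349669846212947)])
win (array([ 0.63653068, -0.23426587,  0.12271175]), [np.float64(0.002192044511337313), np.float64(0.002192044511337203)])
cork (array([0.58745942, 0.31491821, 0.02577677]), [np.float64(0.0032627083125213643), np.float64(0.0032627083125212485)])
bowl [0.25822952 0.30129359 0.05      ]
bell [0.70826113 0.27477099 0.05      ]
ham [ 0.32254797 -0.26951696  0.02      ]
small [0.46123748 0.16691987 0.05      ]
{'fx': 338.76991129062566, 'fy': 338.76991129062566, 'cx': 254.5739828991599, 'cy': 189.13769224898098, 'R': array([[ 0.35443309, -0.93508021, -0.00148025],
       [-0.8860671 , -0.33636009,  0.31897804],
       [-0.29876795, -0.11174478, -0.94776095]]), 't': array([-0.67455562, -0.04269077,  0.38121234])}
```

View pics/top1.png

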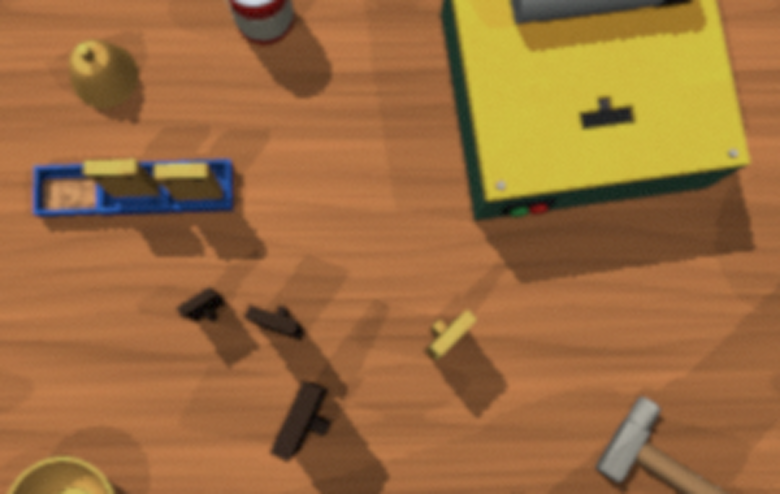

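View pics/sc1.png

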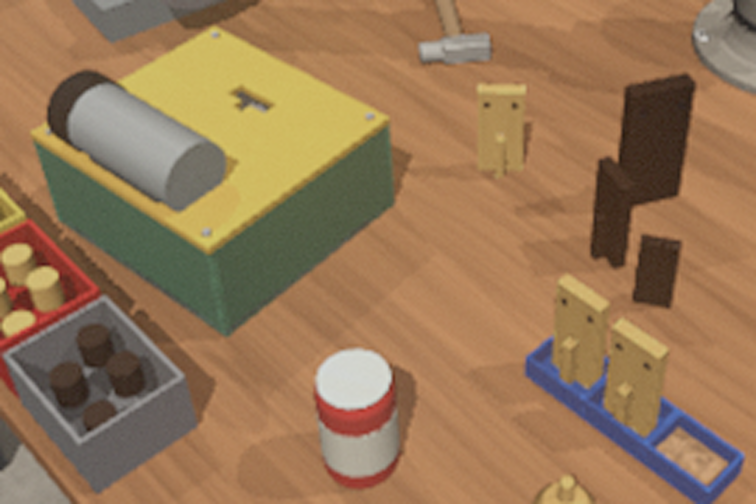

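The crops agree on three things: the polished rib points up-left (world yaw about 42°), the middle raw bracket's rib points up (about -19°), and the tray and box ribs point away. I'll move to look closer.

Emit:
jog_arm(
  series=[
    [[0.265,-0.19,0,0,0,-0.9,1],[0.265,-0.19,0,0,0,-0.9,1],[0.265,-0.19,0,0,0,-0.9,1],[0.265,-0.19,0,0,0,-0.9,1],[0.265,-0.19,0,0,0,-0.9,1],[0.265,-0.19,0,0,0,-0.9,1],[0.265,-0.19,0,0,0,-0.9,1],[0.395,-0.42,0,0,0,-1.94,1],[0.395,-0.42,0,0,0,-1.94,1],[0.395,-0.42,0,0,0,-1.94,1],[0.395,-0.42,0,0,0,-1.94,1],[0.395,-0.42,0,0,0,-1.94,1]],
  ],
)

```text
t: 1.25
eef_pos: [0.4421, -0.1825, 0.2315]
tcp_rot: [0.595, 0.804, -0.0, 0.0]
wrist_force: [1.5, -1.1, 0.3]
width: 0.0856
finger_force: 0.0
```

Emit:
jog_arm(
  series=[
    [[0.074,0.041,0,0,0,-0.44,1],[0.074,0.041,0,0,0,-0.44,1],[0.074,0.041,0,0,0,-0.44,1],[0.074,0.041,0,0,0,-0.44,1],[0.074,0.041,0,0,0,-0.44,1]],
  ],
)

```text
t: 1.67
eef_pos: [0.4603, -0.1009, 0.2314]
tcp_rot: [0.406, 0.914, -0.0, 0.0]
wrist_force: [0.1, 0.1, 0.3]
width: 0.0855
finger_force: 0.0
```

```bash
python3 - <<'E'
from h import *
import pickle
s=manip.read_state();c=cams.calibration("wrist");im=cams.capture("wrist");cv2.imwrite("pics/w1.png",im[:,:,::-1]);pickle.dump(c,open("w1.pkl","wb"))
print(s["eef_pos"],s["joint_positions"],proj(c,[.43,-.08,.11]))
E
```

```text
[ 0.46033302 -0.10086716  0.23136774] [ 0.62265604  0.18990197 -0.59964763  1.99323223  0.12751794  0.99460665
  0.69688618] [np.float64(244.58914822668703), np.float64(137.07276013649957)]
```

View pics/w1.png

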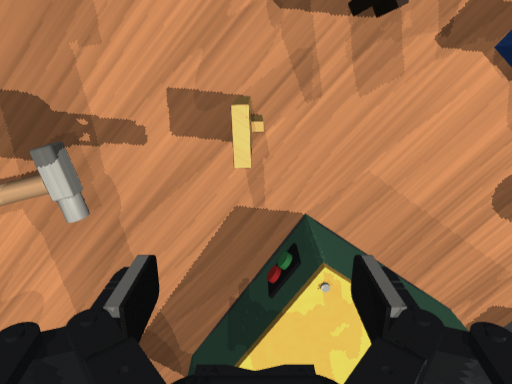

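The wrist view shows the polished top face at about (242,136), with the rib on its right at (258,127). The guard corner is at the bottom.

```bash
cat >> h.py <<'E'
def face(im,c,box,z,lo,hi):
    """rect of the colour blob in box; returns px rect, world centre on plane z, long-axis angle, sizes(mm)"""
    x0,y0,x1,y1=box;h=cv2.cvtColor(im,cv2.COLOR_RGB2HSV)[y0:y1,x0:x1]
    m=cv2.morphologyEx(cv2.inRange(h,np.array(lo),np.array(hi)),cv2.MORPH_OPEN,np.ones((3,3)))
    k=max(cv2.findContours(m,cv2.RETR_EXTERNAL,cv2.CHAIN_APPROX_NONE)[0],key=cv2.contourArea)
    W=np.array([onz(c,p+np.array([x0,y0]),z)[:2]*1000 for p in k[:,0].astype(float)],dtype=np.float32)
    r=cv2.minAreaRect(W);b=cv2.boxPoints(r);e=[b[1]-b[0],b[2]-b[1]];l=max(e,key=np.linalg.norm)
    pc=cv2.minAreaRect(k)
    return np.array(pc[0])+[x0,y0],np.array(r[0])/1000,np.degrees(np.arctan2(l[1],l[0]))%180,sorted(r[1])
E
python3 - <<'E'
from h import *
import pickle
c=pickle.load(open("w1.pkl","rb"));im=cv2.imread("pics/w1.png")[:,:,::-1].copy()
h=cv2.cvtColor(im,cv2.COLOR_RGB2HSV)
print(h[136,225:272].tolist());print(h[127,248:266].tolist())
for v in(150,170,190):print(face(im,c,(215,90,275,185),.11,(18,60,v),(35,255,255)))
E
```

```text
[[13, 145, 116], [12, 147, 113], [12, 144, 113], [12, 144, 113], [12, 142, 111], [13, 144, 108], [13, 144, 106], [16, 145, 146], [24, 129, 227], [24, 129, 230], [23, 129, 231], [23, 130, 230], [23, 130, 230], [23, 130, 230], [23, 129, 230], [24, 129, 230], [24, 128, 231], [24, 127, 230], [24, 128, 231], [24, 128, 231], [24, 128, 231], [24, 127, 230], [24, 128, 231], [24, 128, 231], [23, 130, 230], [19, 143, 139], [18, 145, 135], [13, 143, 150], [12, 144, 152], [12, 146, 152], [12, 144, 154], [12, 145, 158], [13, 144, 161], [13, 145, 167], [12, 144, 175], [12, 146, 175], [12, 143, 176], [12, 144, 183], [12, 146, 189], [12, 145, 192], [12, 144, 195], [12, 143, 212], [12, 143, 220], [12, 145, 216], [12, 144, 209], [12, 143, 205], [13, 144, 203]]
[[22, 132, 230], [18, 144, 207], [18, 145, 141], [18, 145, 153], [18, 144, 212], [18, 144, 219], [18, 145, 217], [19, 141, 225], [20, 136, 230], [20, 136, 230], [20, 139, 230], [20, 138, 229], [20, 139, 230], [20, 138, 229], [21, 136, 230], [17, 144, 213], [13, 144, 161], [12, 144, 181]]
(array([241.00997734, 135.69950104]), array([ 0.42762781, -0.08161906]), np.float32(133.9967), [13.571511268615723, 49.70930099487305])
(array([241.00000191, 136.        ]), array([ 0.42780606, -0.08182468]), np.float32(133.99469), [13.542649269104004, 49.165443420410156])
(array([240.90024757, 136.00498962]), array([ 0.42776401, -0.0818652 ]), np.float32(133.9867), [13.427217483520508, 49.16377258300781])
```

```bash
python3 - <<'E'
from h import *
togo([.4278,-.0817,.165],np.radians(44))
E
```

```text
shift [ 0.0365 -0.0109  0.0663] rz -0.03820340663372557 q7 0.6932961165014278 tilt fix rotvec [-0.      0.0001  0.    ] eef [ 0.4602 -0.1016  0.2313] t 1.7167
```

Emit:
jog_arm(
  series=[
    [[0.0365,-0.011,0.033,0,0,-0.038,1],[0.0365,-0.011,0.066,0,0,-0.038,1],[0.0365,-0.011,0.066,0,0,-0.038,1],[0.0365,-0.011,0.066,0,0,-0.038,1]],
  ],
)

```text
t: 2.05
eef_pos: [0.4265, -0.0823, 0.1647]
tcp_rot: [0.391, 0.92, -0.0, -0.002]
wrist_force: [0.1, 0.5, 0.8]
width: 0.0855
finger_force: 0.0
```

```bash
python3 - <<'E'
from h import *
import pickle
c0=pickle.load(open("w1.pkl","rb"));c=cams.calibration("wrist");im=cams.capture("wrist")
p=proj(c,[.4278,-.0817,.11]);print(p)
b=[int(v) for v in(p[0]-35,p[1]-75,p[0]+35,p[1]+75)];b=[max(0,v) for v in b]
f=face(im,c,b,.11,(18,60,190),(35,255,255));print(f)
print(tri((c0,(241.,136.)),(c,f[0])))
togo([*f[1],.068],np.radians(f[2]-90))
E
```

```text
[np.float64(258.0650484593029), np.float64(213.0156299091673)]
(array([264.5, 212. ]), array([ 0.43066452, -0.07925285]), np.float32(133.60825), [20.257904052734375, 49.235023498535156])
(array([ 0.42784191, -0.0787638 ,  0.11496144]), [np.float64(0.001947563063185183), np.float64(0.0019475630631851713)])
shift [0.0008 0.0038 0.0981] rz 0.005629143192258379 q7 0.6488099600202267 tilt fix rotvec [ 0.0003 -0.     -0.    ] eef [ 0.4284 -0.0825  0.1661] t 2.1
```

Emit:
jog_arm(
  series=[
    [[0.0,0.001,0.03,0,0,0,1],[0.0,0.001,0.06,0,0,0,1],[0.0,0.001,0.085,0,0,0,1],[0.0,0.001,0.098,0,0,0,1],[0.0,0.001,0.098,0,0,0,1],[0.0,0.001,0.098,0,0,0,0.4],[0.0,0.001,0.098,0,0,0,0.0],[0.0,0.001,0.098,0,0,0,0.0],[0.0,0.001,0.098,0,0,0,0.0],[0.0,0.001,0.098,0,0,0,0.0],[0.0,0.001,0.098,0,0,0,0.0]],
  ],
  force=60,
)

```text
t: 3.02
eef_pos: [0.4288, -0.0814, 0.068]
tcp_rot: [0.39, 0.921, -0.0, 0.001]
wrist_force: [-4.6, -1.4, 16.3]
width: 0.0137
finger_force: 58.3
```

```bash
python3 - <<'E'
from h import *
togo([.43,-.06,.2]);s=manip.read_state();print(s["width"],s["finger_force"],s["wrist_force"],s["joint_positions"])
im=cams.capture("wrist");print(im.shape);cv2.imwrite("pics/w2.png",im[:,:,::-1])
E
```

```text
shift [ 0.0144  0.0158 -0.132 ] rz None q7 0.4821985977312594 tilt fix rotvec [ 0.0004  0.0012 -0.    ] eef [ 0.4288 -0.0814  0.068 ] t 3.0167
0.013692431517571173 58.272385597229004 [-4.59475425 -1.3938302  16.26927348] [ 0.50193863  0.39337029 -0.53455232  2.21367095  0.34764848  0.61250118
  0.4821986 ]
(384, 512, 3)
```

```bash
python3 - <<'E'
from h import *
T=cams.calibration("top")
P=[onz(T,(110+x/2.6,100+y/2.6),.026)[:2] for x,y in((33,168),(232,160),(233,207),(37,216))]
print(np.round(P,4));print(np.round(np.mean(P,0),4))
for a,b in((1,0),(2,3)):
    d=P[b]-P[a];print(np.degrees(np.arctan2(d[1],d[0]))-90,np.linalg.norm(d))
G=[(i,onz(T,(110+x/2.6,100+y/2.6),z)[:2]) for i,x,y,z in(("slot c",607,117,.12),("slotL",582,122,.12),("slotR",633,114,.12),("cornL",487,200,.12),("cornR",747,163,.12))]
print(G);d=G[1][1]-G[2][1];print(np.degrees(np.arctan2(d[1],d[0]))-90);d=G[3][1]-G[4][1];print(np.degrees(np.arctan2(d[1],d[0]))-90,np.linalg.norm(d))
E
```

```text
[[0.6093 0.352 ]
 [0.6163 0.1429]
 [0.5655 0.1412]
 [0.5577 0.3454]]
[0.5872 0.2454]
1.923958243409544 0.2091890325546486
2.170702305239672 0.20434252337562697
[('slot c', array([ 0.63368593, -0.23505676])), ('slotL', array([ 0.6288021 , -0.21023931])), ('slotR', array([ 0.6365512 , -0.26082184])), ('cornL', array([ 0.55201008, -0.11482389])), ('cornR', array([ 0.58645895, -0.36970898]))]
8.709832785464812
7.697143458543749 0.2572025173963185
```

Emit:
jog_arm(
  series=[
    [[0,0,-0.03,0,0,0,0],[0,0,-0.07,0,0,0,0],[0,0,-0.11,0,0,0,0],[0,0,-0.15,0,0,0,0],[0,0,-0.17,0,0,0,0],[0,0.03,-0.17,0,0,0.0,0],[0,0.07,-0.17,0,0,0.0,0]],
  ],
)

```text
t: 3.65
eef_pos: [0.4781, -0.0355, 0.2387]
tcp_rot: [0.393, 0.919, -0.002, 0.001]
wrist_force: [0.1, -1.0, -2.4]
width: 0.0134
finger_force: 59.6
```

Emit:
jog_arm(
  series=[
    [[0.012,0.028,0,0,0,0.08,0],[0.025,0.06,0,0,0,0.18,0],[0.039,0.093,0,0,0,0.28,0],[0.053,0.126,0,0,0,0.38,0],[0.067,0.159,0,0,0,0.48,0],[0.081,0.192,0,0,0,0.58,0],[0.094,0.222,0,0,0,0.67,0],[0.104,0.247,0,0,0,0.728,0],[0.104,0.247,0,0,0,0.728,0],[0.104,0.247,0,0,0,0.728,0]],
  ],
)

```text
t: 4.48
eef_pos: [0.583, 0.216, 0.2363]
tcp_rot: [0.691, 0.723, -0.001, -0.001]
wrist_force: [0.3, -0.7, -3.3]
width: 0.0133
finger_force: 59.9
```

```bash
python3 - <<'E'
from h import *
import pickle
s=manip.read_state();c=cams.calibration("wrist");im=cams.capture("wrist");cv2.imwrite("pics/w3.png",im[:,:,::-1]);pickle.dump((c,s),open("w3.pkl","wb"))
print(s["eef_pos"],s["tcp_rot"],s["joint_positions"],s["wrist_force"])
E
```

```text
[0.58297043 0.21597134 0.2363294 ] [ 6.91051792e-01  7.22804508e-01 -5.95430763e-04 -8.42292587e-04] [-0.01869742  0.44944426 -0.58934234  1.65083375  0.26938388  1.12545086
 -0.63459274] [ 0.31390611 -0.72736955 -3.28990953]
```

View pics/w3.png

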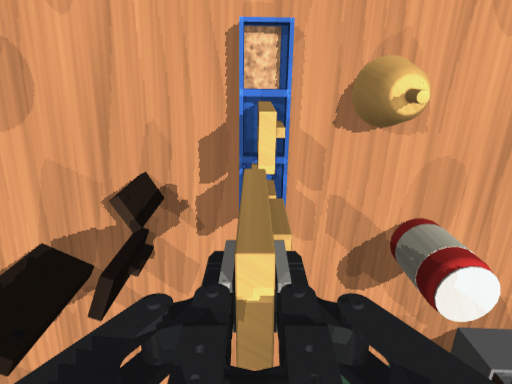

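The wrist view shows the cork pocket at (263,57), with the neighbouring stored bracket at (266,137). The polished bracket is held straight, with its rib to the right (282,215), which is world +x as wanted.

```bash
cat >> h.py <<'E'
def tray_end(im,c,z=.026,box=(225,5,310,100)):
    x0,y0,x1,y1=box;h=cv2.cvtColor(im,cv2.COLOR_RGB2HSV)[y0:y1,x0:x1]
    m=cv2.morphologyEx(cv2.inRange(h,np.array((100,100,60)),np.array((130,255,255))),cv2.MORPH_OPEN,np.ones((2,2)))
    ys,xs=np.nonzero(m);top=ys.min()
    L=[];Rr=[];Tp=[]
    for y in range(top+6,m.shape[0]-2):
        q=np.nonzero(m[y])[0];L.append((x0+q[0]-.5,y0+y));Rr.append((x0+q[-1]+.5,y0+y))
    a,b=np.nonzero(m[top+8])[0][[0,-1]]
    for x in range(a+4,b-3):Tp.append((x0+x,y0+np.nonzero(m[:,x])[0][0]-.5))
    W=lambda P:np.array([onz(c,p,z)[:2] for p in P])
    L,Rr,Tp=map(W,(L,Rr,Tp))
    fl,fr=np.polyfit(L[:,1],L[:,0],1),np.polyfit(Rr[:,1],Rr[:,0],1)
    sl=(fl[0]+fr[0])/2;yaw=-np.arctan(sl)
    yx=np.polyfit(Tp[:,0],Tp[:,1],1);xm=Tp[:,0].mean();ye=np.polyval(yx,xm)
    xe=(np.polyval(fl,ye)+np.polyval(fr,ye))/2
    u=np.array([-np.sin(yaw),np.cos(yaw)])
    pc=np.array([xe,ye])-u*.0355
    return pc,np.degrees(yaw),np.degrees([-np.arctan(fl[0]),-np.arctan(fr[0]),np.arctan(yx[0])]),1000*(np.polyval(fr,ye)-np.polyval(fl,ye))*np.cos(yaw),ye
E
python3 - <<'E'
from h import *
import pickle
c,s=pickle.load(open("w3.pkl","rb"));im=cv2.imread("pics/w3.png")[:,:,::-1].copy()
for z in(.0,.026,.05):print(z,tray_end(im,c,z))
e=s["eef_pos"]
for q in([-.007,-.025],[-.007,.025],[.007,.025],[.019,.005]):print(q,proj(c,e+[q[0],q[1],-.068]))
print(onz(c,(266,103),.115),onz(c,(266,173),.115))
E
```

```text
0.0 (array([0.58999629, 0.31704395]), np.float64(1.7841860440900443), array([1.78282045, 1.78555164, 1.02785697]), np.float64(56.141783129361414), np.float64(0.3525267377388958))
0.026 (array([0.5893177 , 0.31327641]), np.float64(1.7841860440900477), array([1.78282045, 1.78555164, 1.02785697]), np.float64(52.299246844588545), np.float64(0.34875920080179906))
0.05 (array([0.5886913 , 0.30979869]), np.float64(1.7841860440900197), array([1.78282045, 1.78555164, 1.02785697]), np.float64(48.75229027402819), np.float64(0.34528147439832524))
[-0.007, -0.025] [np.float64(243.60725967708612), np.float64(237.09118272427878)]
[-0.007, 0.025] [np.float64(246.31937495584017), np.float64(167.1882807253873)]
[0.007, 0.025] [np.float64(267.99544228693895), np.float64(168.14620720370954)]
[0.019, 0.005] [np.float64(284.2767789266328), np.float64(198.02150510602803)]
[0.58826268 0.2777451  0.115     ] [0.59135948 0.2225847  0.115     ]
```

```bash
python3 - <<'E'
from h import *
togo([.5833,.3131,.15],np.radians(1.8))
E
```

```text
shift [0.0991 0.0046 0.0862] rz 0.01134497322842587 q7 -0.6342485381621397 tilt fix rotvec [-0.002  0.001  0.   ] eef [0.5831 0.2139 0.2363] t 4.5333
```

Emit:
jog_arm(
  series=[
    [[0.02,0.001,0,0,0,0.011,0],[0.05,0.003,0,0,0,0.011,0],[0.08,0.004,0,0,0,0.011,0],[0.098,0.004,0,0,0,0.011,0],[0.098,0.004,0.0,0,0,0.011,0],[0.098,0.004,0,0,0,0.011,0]],
  ],
)

```text
t: 5.03
eef_pos: [0.5833, 0.3115, 0.2369]
tcp_rot: [0.696, 0.718, -0.001, 0.0]
wrist_force: [0.1, -0.1, -4.4]
width: 0.0137
finger_force: 59.8
```

```bash
python3 - <<'E'
from h import *
import pickle
c0,s0=pickle.load(open("w3.pkl","rb"));i0=cv2.imread("pics/w3.png")[:,:,::-1].copy()
c=cams.calibration("wrist");im=cams.capture("wrist");cv2.imwrite("pics/w4.png",im[:,:,::-1])
def blob(im):
    m=cv2.inRange(cv2.cvtColor(im,cv2.COLOR_RGB2HSV),np.array((100,100,60)),np.array((130,255,255)))
    return m
p=proj(c,[.588,.3488,.026]);print(p)
b=tuple(int(v) for v in(p[0]-50,p[1]-25,p[0]+50,p[1]+14))
r0=tray_end(i0,c0)
for z in(.02,.026,.032):
    r=tray_end(im,c,z,b);print(z,r, tray_end(i0,c0,z)[4])
togo([.5833,.3131,.08],np.radians(1.8));print(manip.read_state()["wrist_force"])
E
```

```text
[np.float64(260.772204374027), np.float64(120.16492278439776)]
0.02 (array([0.5901652 , 0.31535298]), np.float64(2.1879401105444947), array([0.83171768, 3.54171445, 1.81218784]), np.float64(52.38681103549669), np.float64(0.350827095424446)) 0.3496286324026675
0.026 (array([0.59002226, 0.31605955]), np.float64(2.18794011054476), array([0.83171768, 3.54171445, 1.81218784]), np.float64(51.514378979800604), np.float64(0.35153366839654004)) 0.34875920080179906
0.032 (array([0.58987931, 0.31676612]), np.float64(2.1879401105446523), array([0.83171768, 3.54171445, 1.81218784]), np.float64(50.64194692410252), np.float64(0.35224024136863386)) 0.3478897692009305
shift [ 0.0035 -0.0005  0.1568] rz -0.002466875517907585 q7 -0.7921320008897001 tilt fix rotvec [-0.0006  0.002   0.    ] eef [0.584  0.31   0.2368] t 5.0833
[ 0.80186808 -0.08956621 -3.29177984]
```

Emit:
jog_arm(
  series=[
    [[0.003,0,0.02,0,0,0,0],[0.003,0,0.05,0,0,0,0],[0.003,0,0.08,0,0,0,0],[0.003,0,0.11,0,0,0,0],[0.003,0,0.13,0,0,0,0],[0.003,0,0.145,0,0,0,0],[0.003,0,0.153,0,0,0,0],[0.003,0,0.153,0,0,0,0],[0.003,0,0.153,0,0,0,0]],
  ],
)

```text
t: 5.83
eef_pos: [0.5845, 0.3147, 0.0851]
tcp_rot: [0.697, 0.717, 0.0, 0.0]
wrist_force: [-0.3, 0.7, -2.0]
width: 0.0133
finger_force: 59.8
```

```bash
python3 - <<'E'
from h import *
im=cams.capture("scene")[:,:,::-1][200:330,230:380];w=cams.capture("wrist")[:,:,::-1]
cv2.imwrite("pics/s5.png",np.hstack([cv2.resize(im,(400,346),interpolation=cv2.INTER_CUBIC),cv2.resize(w,(400,300))[:,:].copy() if 0 else cv2.resize(w,(400,346))]))
togo([.5837,.3145,.076],np.radians(1.9));print(manip.read_state()["wrist_force"])
E
```

```text
shift [-0.0011 -0.0012  0.0101] rz -0.0035102707226550844 q7 -0.879410096618251 tilt fix rotvec [ 0.0025 -0.0014 -0.    ] eef [0.5849 0.3156 0.0861] t 5.9333
[-0.70302446  0.04057632 -1.6539681 ]
```

View pics/s5.png

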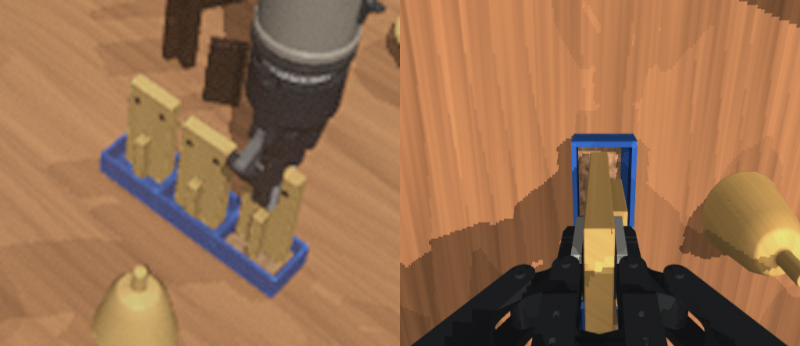

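The bracket is inside the pocket just above the cork, rib outwards like its neighbours. Next I lower it to contact.

Emit:
jog_arm(
  series=[
    [[-0.001,-0.001,0.004,0,0,0,0],[-0.001,-0.001,0.007,0,0,0,0],[-0.001,-0.001,0.009,0,0,0,0],[-0.001,-0.001,0.009,0,0,0,0]],
  ],
)

```text
t: 6.27
eef_pos: [0.5832, 0.3143, 0.0761]
tcp_rot: [0.696, 0.718, 0.0, 0.0]
wrist_force: [-1.4, -0.9, 2.5]
width: 0.0133
finger_force: 60.7
```

Emit:
jog_arm(
  series=[
    [[0,0,0.0005,0,0,0,0],[0,0,0.0005,0,0,0,0.15],[0,0,0.0005,0,0,0,0.3],[0,0,0.0005,0,0,0,0.5],[0,0,0.0005,0,0,0,0.6],[0,0,0.0005,0,0,0,0.6],[0,0,-0.02,0,0,0,0.6],[0,0,-0.05,0,0,0,0.6],[0,0,-0.09,0,0,0,0.6],[0,0,-0.13,0,0,0,0.8],[0,0,-0.16,0,0,0,1],[0,0,-0.16,0,0,0,1]],
  ],
)

```text
t: 7.27
eef_pos: [0.5855, 0.3168, 0.2432]
tcp_rot: [0.696, 0.718, 0.006, 0.001]
wrist_force: [1.2, 0.8, 0.8]
width: 0.0844
finger_force: 0.0
```

```bash
python3 - <<'E'
from h import *
s=manip.read_state();c=cams.calibration("wrist")
im=cams.capture("scene")[:,:,::-1][200:330,230:380];w=cams.capture("wrist");cv2.imwrite("pics/w6.png",w[:,:,::-1])
cv2.imwrite("pics/s6.png",np.hstack([cv2.resize(im,(400,346),interpolation=cv2.INTER_CUBIC),cv2.resize(w[:,:,::-1],(400,346))]))
p=proj(c,[.5837,.3145,.118]);b=[int(v) for v in(p[0]-45,p[1]-70,p[0]+45,p[1]+70)]
print(p,face(w,c,b,.118,(22,60,190),(35,255,255)))
togo([.45,.12,.235],np.radians(-19));print(s["joint_positions"])
E
```

```text
[np.float64(251.15103188261781), np.float64(182.39409261414866)] (array([252.        , 181.99999237]), array([0.58446625, 0.31420514]), np.float32(91.481926), [11.959259986877441, 48.716636657714844])
shift [-0.1905 -0.1392  0.0012] rz 0.36153683838146033 q7 -0.7983193317616498 tilt fix rotvec [ 0.0028 -0.0013  0.    ] eef [0.5834 0.3146 0.2368] t 7.3667
[-0.17761143  0.51156333 -0.59228487  1.54382217  0.30357716  1.16671271
 -0.79750308]
```

View pics/s6.png

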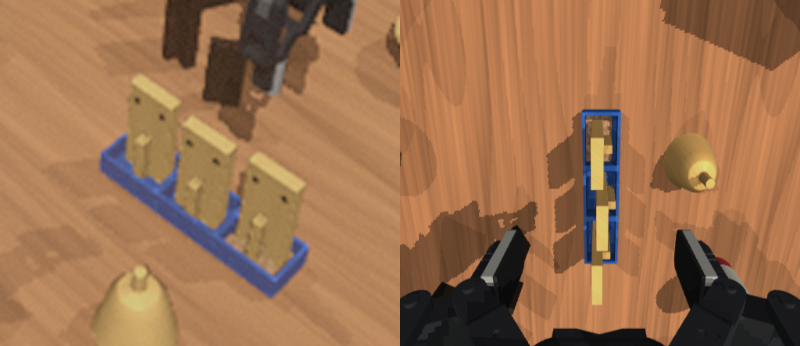

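The polished bracket stands upright in its pocket, measured at (0.584, 0.314) and about 1.5°, rib facing like the others. Now the raw bracket.

Emit:
jog_arm(
  series=[
    [[-0.03,-0.022,0,0,0,0.06,1],[-0.062,-0.045,0,0,0,0.12,1],[-0.095,-0.07,0,0,0,0.19,1],[-0.128,-0.094,0,0,0,0.26,1],[-0.16,-0.117,0,0,0,0.32,1],[-0.19,-0.139,0,0,0,0.361,1],[-0.19,-0.139,0,0,0,0.361,1],[-0.19,-0.139,0,0,0,0.361,1]],
  ],
)

```text
t: 8.03
eef_pos: [0.448, 0.1175, 0.234]
tcp_rot: [0.815, 0.58, -0.002, 0.0]
wrist_force: [1.2, 1.0, 0.2]
width: 0.0852
finger_force: 0.0
```

```bash
python3 - <<'E'
from h import *
import pickle
s=manip.read_state();c=cams.calibration("wrist");im=cams.capture("wrist");cv2.imwrite("pics/w7.png",im[:,:,::-1]);pickle.dump((c,s),open("w7.pkl","wb"))
p=proj(c,[.442,.09,.11]);print(s["eef_pos"],s["joint_positions"],p,proj(c,[.347,.061,.15]))
h=cv2.cvtColor(im,cv2.COLOR_RGB2HSV);print(h[int(p[1]),int(p[0])-30:int(p[0])+30:2].tolist())
E
```

```text
[0.44803004 0.11747129 0.23398904] [ 0.10971509  0.16706893 -0.55074159  2.00710826  0.10487006  0.99723136
 -0.8264223 ] [np.float64(258.81636788878376), np.float64(210.2365368607944)] [np.float64(158.16432596524015), np.float64(297.55841325999126)]
[[12, 144, 131], [13, 143, 132], [13, 144, 131], [13, 144, 131], [12, 144, 135], [12, 144, 135], [13, 144, 135], [12, 142, 129], [12, 145, 132], [13, 143, 132], [12, 144, 131], [12, 142, 140], [11, 110, 65], [12, 110, 65], [12, 110, 65], [12, 110, 65], [12, 108, 66], [11, 104, 66], [11, 104, 66], [12, 112, 59], [12, 142, 199], [12, 143, 198], [12, 144, 206], [13, 143, 193], [12, 145, 187], [12, 143, 195], [12, 144, 213], [12, 145, 215], [12, 144, 213], [12, 143, 210]]
```

View pics/w7.png

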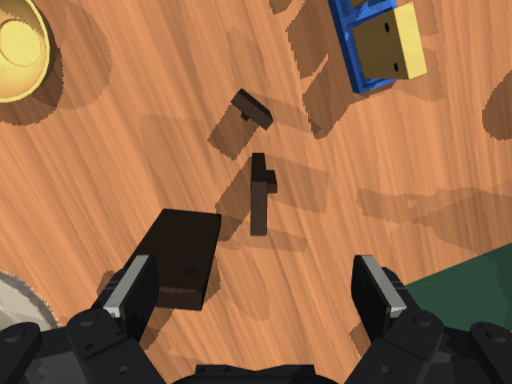

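The wrist view shows the middle raw bracket at (259,200), rib to the right (271,180). The tall one is at lower left (185,255) and the small one at (252,108).

```bash
python3 - <<'E'
from h import *
import pickle
c,s=pickle.load(open("w7.pkl","rb"));im=cv2.imread("pics/w7.png")[:,:,::-1].copy()
h=cv2.cvtColor(im,cv2.COLOR_RGB2HSV);print(h[148:242:2,258,2].tolist(),h[190,244:284,2].tolist())
for v in (56,60,63):print(v,face(im,c,(240,145,285,245),.11,(5,60,v),(25,255,75)))
for p in((163,210),(220,213),(205,290)):print(onz(c,p,.15))
E
```

```text
[185, 185, 152, 31, 32, 31, 32, 32, 32, 33, 32, 31, 32, 32, 32, 32, 31, 61, 63, 63, 63, 63, 63, 64, 64, 64, 63, 64, 64, 65, 65, 65, 65, 65, 66, 66, 66, 67, 67, 67, 67, 68, 68, 69, 160, 182, 183] [125, 122, 121, 122, 124, 126, 84, 59, 63, 63, 63, 64, 63, 63, 63, 63, 63, 64, 63, 64, 64, 64, 60, 44, 56, 58, 58, 58, 59, 59, 58, 59, 57, 135, 183, 183, 182, 180, 181, 181]
56 (array([258.5, 208. ]), array([0.44227866, 0.09140288]), np.float32(70.889336), [13.078399658203125, 47.583900451660156])
60 (array([258.5, 208. ]), array([0.44227866, 0.09140288]), np.float32(70.889336), [13.078399658203125, 47.583900451660156])
63 (array([258.5, 208.5]), array([0.442134  , 0.09099395]), np.float32(70.8964), [13.078519821166992, 46.71483612060547])
[0.38141926 0.12857487 0.15      ]
[0.4195688  0.11287255 0.15      ]
[0.38483079 0.05537847 0.15      ]
```

```bash
python3 - <<'E'
from h import *
togo([.4422,.0912,.17],np.radians(-19.1))
E
```

```text
shift [-0.0287  0.0027  0.0645] rz 0.001377625905738089 q7 -0.8265102234706144 tilt fix rotvec [-0.0009  0.0009 -0.    ] eef [0.4491 0.1193 0.2345] t 8.0833
```

Emit:
jog_arm(
  series=[
    [[-0.014,0.002,0.02,0,0,0,1],[-0.028,0.003,0.05,0,0,0,0.8],[-0.028,0.003,0.064,0,0,0,0.7],[-0.028,0.003,0.064,0,0,0,0.7],[-0.028,0.003,0.064,0,0,0,0.7]],
  ],
)

```text
t: 8.5
eef_pos: [0.4433, 0.0939, 0.1706]
tcp_rot: [0.813, 0.582, -0.001, -0.001]
wrist_force: [0.5, -0.2, 0.7]
width: 0.0598
finger_force: 0.0
```

```bash
python3 - <<'E'
from h import *
import pickle
c0,s0=pickle.load(open("w7.pkl","rb"));c=cams.calibration("wrist");im=cams.capture("wrist");cv2.imwrite("pics/w8.png",im[:,:,::-1])
p=proj(c,[.4422,.0912,.11]);b=[int(v) for v in(p[0]-40,p[1]-75,p[0]+40,p[1]+75)]
h=cv2.cvtColor(im,cv2.COLOR_RGB2HSV);print(p,h[int(p[1]),b[0]:b[2]:2,2].tolist())
for v in(60,62):
    f=face(im,c,b,.11,(5,60,v),(25,255,78));print(f,tri((c0,(258.5,208.3)),(c,f[0])))
togo([.4422,.0912,.068],np.radians(-19.1))
for i in range(3):togo([.4422,.0912,.068])
E
```

```text
[np.float64(254.76554171792364), np.float64(211.9015467445898)] [153, 143, 138, 139, 139, 140, 139, 142, 143, 143, 141, 136, 140, 141, 137, 74, 68, 68, 68, 69, 69, 69, 69, 70, 71, 67, 206, 207, 210, 216, 205, 198, 203, 215, 224, 222, 223, 221, 216, 216]
(array([254.5, 210.5]), array([0.4419209 , 0.09143643]), np.float32(70.6112), [13.324738502502441, 48.51383590698242]) (array([0.44213096, 0.09135325, 0.10838376]), [np.float64(0.00019502470570025813), np.float64(0.00019502470570024972)])
(array([254. , 210.5]), array([0.44187952, 0.09142325]), np.float32(70.61123), [13.255416870117188, 48.461517333984375]) (array([0.44508015, 0.10074999, 0.13261561]), [np.float64(0.00024026889077457901), np.float64(0.00024026889077455562)])
shift [-0.0035 -0.0008  0.1036] rz 0.004481319777743575 q7 -0.8229008053435436 tilt fix rotvec [-0.0004 -0.0012  0.    ] eef [0.4441 0.0942 0.1716] t 8.55
shift [-0.0035 -0.0008  0.1036] rz None q7 -0.8229008053435436 tilt fix rotvec [-0.0004 -0.0012  0.    ] eef [0.4441 0.0942 0.1716] t 8.55
shift [-0.0035 -0.0008  0.1036] rz None q7 -0.8229008053435436 tilt fix rotvec [-0.0004 -0.0012  0.    ] eef [0.4441 0.0942 0.1716] t 8.55
shift [-0.0035 -0.0008  0.1036] rz None q7 -0.8229008053435436 tilt fix rotvec [-0.0004 -0.0012  0.    ] eef [0.4441 0.0942 0.1716] t 8.55
```

Emit:
jog_arm(
  series=[
    [[-0.003,-0.001,0.03,0,0,0,0.7],[-0.003,-0.001,0.065,0,0,0,0.7],[-0.003,-0.001,0.09,0,0,0,0.7],[-0.003,-0.001,0.102,0,0,0,0.7],[-0.003,-0.001,0.102,0,0,0,0.7],[-0.003,-0.001,0.102,0,0,0,0.3],[-0.003,-0.001,0.102,0,0,0,0.0],[-0.003,-0.001,0.102,0,0,0,0.0],[-0.003,-0.001,0.102,0,0,0,0.0],[-0.003,-0.001,0.102,0,0,0,0.0],[-0.003,-0.001,0.102,0,0,0,0.0]],
  ],
  force=60,
)

```text
t: 9.47
eef_pos: [0.4426, 0.0904, 0.0707]
tcp_rot: [0.814, 0.581, 0.001, 0.001]
wrist_force: [-1.2, 0.6, 6.6]
width: 0.0131
finger_force: 58.9
```

```bash
python3 - <<'E'
from h import *
s=manip.read_state();print(s["joint_positions"]);togo([.4422,.0912,.25])
cams.capture("top");togo([.4422,.0912,.25])
E
```

```text
[ 0.0543207   0.39527733 -0.46399552  2.18382613  0.30236183  0.61956065
 -0.95764705]
shift [ 9.000e-04 -1.000e-04 -1.793e-01] rz None q7 -0.9576470504346669 tilt fix rotvec [ 0.0025 -0.0014  0.    ] eef [0.4426 0.0904 0.0707] t 9.4667
shift [ 0.0009 -0.0002 -0.1793] rz None q7 -0.9576435341571878 tilt fix rotvec [ 0.0025 -0.0014 -0.    ] eef [0.4426 0.0904 0.0707] t 9.5167
```

Emit:
jog_arm(
  series=[
    [[0,0,-0.02,0,0,0,0],[0,0,-0.06,0,0,0,0],[0,0,-0.1,0,0,0,0],[0,0,-0.14,0,0,0,0],[0,0,-0.175,0,0,0,0],[-0.02,0.02,-0.2,0,0,-0.03,0],[-0.045,0.046,-0.213,0,0,-0.08,0],[-0.07,0.072,-0.213,0,0,-0.13,0],[-0.096,0.098,-0.213,0,0,-0.18,0],[-0.122,0.125,-0.213,0,0,-0.23,0],[-0.148,0.152,-0.213,0,0,-0.28,0],[-0.174,0.179,-0.213,0,0,-0.33,0]],
  ],
)

```text
t: 10.52
eef_pos: [0.5542, -0.1345, 0.2827]
tcp_rot: [0.707, 0.708, -0.0, 0.0]
wrist_force: [-0.2, -0.3, -2.2]
width: 0.0137
finger_force: 59.1
```

```bash
python3 - <<'E'
from h import *
togo([.644,-.309,.285],np.radians(8));print(manip.read_state()["joint_positions"])
E
```

```text
shift [-0.1746  0.0896 -0.0022] rz -0.1382428646696947 q7 0.01897631125031843 tilt fix rotvec [0.0002 0.0004 0.    ] eef [ 0.5542 -0.1345  0.2827] t 10.5167
[ 0.45559165  0.28872443 -0.40252212  1.72811765  0.12295652  1.14935862
  0.01897631]
```

Emit:
jog_arm(
  series=[
    [[-0.035,0.018,0,0,0,-0.03,0],[-0.07,0.036,0,0,0,-0.06,0],[-0.105,0.054,0,0,0,-0.09,0],[-0.14,0.072,0,0,0,-0.12,0],[-0.165,0.085,0,0,0,-0.138,0],[-0.175,0.09,0,0,0,-0.138,0],[-0.175,0.09,0,0,0,-0.138,0],[-0.175,0.09,0,0,0,-0.138,0]],
  ],
)

```text
t: 11.18
eef_pos: [0.6435, -0.3073, 0.2819]
tcp_rot: [0.657, 0.754, 0.0, -0.001]
wrist_force: [0.1, 0.2, -2.4]
width: 0.013
finger_force: 59.0
```

```bash
python3 - <<'E'
from h import *
import pickle
s=manip.read_state();c=cams.calibration("wrist");im=cams.capture("wrist");cv2.imwrite("pics/w9.png",im[:,:,::-1]);pickle.dump((c,s),open("w9.pkl","wb"))
print(s["eef_pos"],s["tcp_rot"],s["joint_positions"],proj(c,[.634,-.235,.12]))
for q in([-.007,.025],[.007,.025],[.019,.005]):
    M=Rn.from_quat(s["tcp_rot"]).as_matrix();print(proj(c,s["eef_pos"]+M@[q[1],q[0],.0707]))
E
```

```text
[ 0.6435109  -0.30730775  0.28186585] [ 6.57290358e-01  7.53637018e-01  2.14773754e-04 -7.64730210e-04] [ 0.58041576  0.53113461 -0.34374829  1.37101178  0.17854395  1.27115122
  0.3639796 ] [np.float64(255.69547803360396), np.float64(85.95038301709121)]
[np.float64(244.61722575335418), np.float64(166.64461630259325)]
[np.float64(266.0679417818197), np.float64(166.6507105731848)]
[np.float64(283.5974621480902), np.float64(195.50606258064866)]
```

View pics/w9.png

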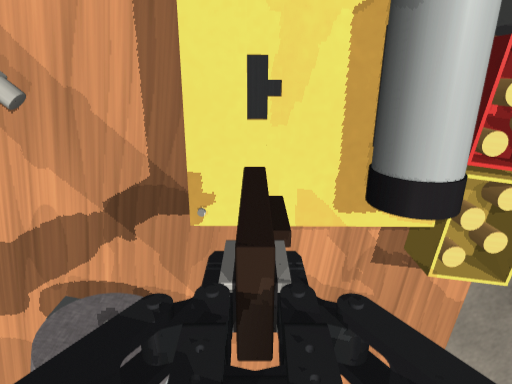

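The wrist view shows the T-window slot at (247–268, 55–119) with its notch at right to 282. The bracket's foot edge is at row 168 and its rib is at right. The motor at right is well clear.

```bash
cat >> h.py <<'E'
def window(im,c,box,z=.12):
    x0,y0,x1,y1=box;g=im[y0:y1,x0:x1].astype(int)
    m=((g[:,:,0]+g[:,:,1])<190).astype(np.uint8)
    n,l,st,_=cv2.connectedComponentsWithStats(m);m=l==1+np.argmax(st[1:,4])
    k=max(cv2.findContours(m.astype(np.uint8),cv2.RETR_EXTERNAL,cv2.CHAIN_APPROX_NONE)[0],key=cv2.contourArea)
    w=m.sum(1);top,bot=np.nonzero(w)[0][[0,-1]];med=np.median(w);nr=np.nonzero(w>med+5)[0];n0,n1=nr[0],nr[-1]
    sub=lambda v,th=.5:v
    L=[(x0+np.nonzero(m[y])[0][0]-.5,y0+y) for y in range(top+3,bot-2)]
    Rr=[(x0+np.nonzero(m[y])[0][-1]+.5,y0+y) for y in list(range(top+3,n0-3))+list(range(n1+4,bot-2))]
    xs=np.nonzero(m[(top+n0)//2])[0];cx=range(xs[0]+3,xs[-1]-2)
    Tp=[(x0+x,y0+np.nonzero(m[:,x])[0][0]-.5) for x in cx];B=[(x0+x,y0+np.nonzero(m[:,x])[0][-1]+.5) for x in cx]
    N=[(x0+np.nonzero(m[y])[0][-1]+.5,y0+y) for y in range(n0+2,n1-1)]
    W=lambda P:np.array([onz(c,p,z)[:2] for p in P])
    L,Rr,Tp,B,N=map(W,(L,Rr,Tp,B,N))
    fl=np.polyfit(L[:,1],L[:,0],1);fr=np.polyfit(Rr[:,1],Rr[:,0],1);yaw=-np.arctan((fl[0]+fr[0])/2)
    ux=np.array([np.cos(yaw),np.sin(yaw)]);uy=np.array([-ux[1],ux[0]])
    xl,xr,xn=(L@ux).mean(),(Rr@ux).mean(),(N@ux).mean();yt,yb=(Tp@uy).mean(),(B@uy).mean()
    return (xl+xr)/2*ux+(yt+yb)/2*uy,np.degrees(yaw),dict(slotx=(xr-xl)*1e3,sloty=(yt-yb)*1e3,notch=(xn-(xl+xr)/2)*1e3,yl=np.degrees(-np.arctan(fl[0])),yr=np.degrees(-np.arctan(fr[0])),rows=(y0+top,y0+bot,y0+n0,y0+n1))
E
python3 - <<'E'
from h import *
import pickle
c,s=pickle.load(open("w9.pkl","rb"));im=cv2.imread("pics/w9.png")[:,:,::-1].copy()
for z in(.116,.12):print(window(im,c,(235,40,300,135),z))
g=im.astype(int).sum(2)
print(g[158:176,255].tolist());print(g[172,236:276].tolist());print(g[185,236:290].tolist())
E
```

```text
(array([ 0.63520622, -0.23619121]), np.float64(7.684373597430257), {'slotx': np.float64(17.761400992091335), 'sloty': np.float64(53.641878411248015), 'notch': np.float64(20.77082163076971), 'yl': np.float64(8.257173907691381), 'yr': np.float64(7.110023852323526), 'rows': (np.int64(55), np.int64(118), np.int64(80), np.int64(95))})
(array([ 0.63516245, -0.23606718]), np.float64(7.684373597430217), {'slotx': np.float64(17.531834813400813), 'sloty': np.float64(52.94855691875233), 'notch': np.float64(20.502358678316735), 'yl': np.float64(8.257173907691367), 'yr': np.float64(7.11002385232346), 'rows': (np.int64(55), np.int64(118), np.int64(80), np.int64(95))})
[558, 561, 559, 559, 560, 559, 559, 559, 471, 65, 67, 66, 64, 66, 64, 64, 62, 62]
[560, 560, 562, 560, 560, 560, 560, 239, 75, 62, 66, 65, 64, 66, 68, 66, 64, 64, 64, 64, 66, 67, 65, 64, 67, 65, 66, 67, 67, 71, 545, 557, 557, 557, 557, 557, 555, 555, 555, 555]
[560, 560, 560, 560, 561, 530, 165, 62, 70, 67, 64, 64, 62, 62, 62, 67, 63, 62, 67, 67, 68, 61, 63, 63, 67, 64, 67, 64, 66, 65, 67, 306, 547, 557, 557, 557, 557, 557, 556, 555, 556, 556, 557, 563, 563, 563, 566, 566, 566, 561, 561, 560, 563, 562]
```

```bash
python3 - <<'E'
from h import *
import pickle
c,s=pickle.load(open("w9.pkl","rb"))
M=Rn.from_quat(s["tcp_rot"]).as_matrix();print("rel old",M.T@(np.array([.6352,-.2361,.21])-s["eef_pos"]), np.degrees(np.arctan2(M[1,1],M[0,1])))
togo([.6352,-.2361,.21],np.radians(7.7))
for cc in(c,cams.calibration("wrist")):print(-np.array(cc["R"]).T@np.array(cc["t"])-s["eef_pos"])
E
```

```text
rel old [0.07157332 0.00149512 0.07196763] 7.812904431385505
shift [0.0703 0.0013 0.0723] rz 0.0037950175503780326 q7 0.3640175240149801 tilt fix rotvec [-0.0003 -0.0016  0.    ] eef [ 0.6436 -0.306   0.2822] t 11.2333
[-0.01169111  0.08071248  0.14361181]
[-0.01173092  0.08194606  0.14401737]
```

Emit:
jog_arm(
  series=[
    [[0.02,0.001,0,0,0,0.002,0],[0.045,0.001,0.01,0,0,0.002,0],[0.065,0.001,0.035,0,0,0.002,0],[0.071,0.0014,0.06,0,0,0.002,0],[0.071,0.0014,0.07,0,0,0.002,0],[0.071,0.0014,0.074,0,0,0.002,0],[0.071,0.0014,0.074,0,0,0.002,0],[0.071,0.0014,0.074,0,0,0.002,0]],
  ],
)

```text
t: 11.9
eef_pos: [0.6361, -0.2385, 0.2096]
tcp_rot: [0.658, 0.753, 0.0, 0.001]
wrist_force: [1.1, -0.6, -2.5]
width: 0.0134
finger_force: 59.0
```

```bash
python3 - <<'E'
from h import *
import pickle
s=manip.read_state();c=cams.calibration("wrist");im=cams.capture("wrist");cv2.imwrite("pics/wa.png",im[:,:,::-1]);pickle.dump((c,s),open("wa.pkl","wb"))
cv2.imwrite("pics/wa_crop.png",cv2.resize(im[110:260,175:375,::-1],(800,600),interpolation=cv2.INTER_CUBIC))
M=Rn.from_quat(s["tcp_rot"]).as_matrix();print(s["eef_pos"],s["tcp_rot"],s["joint_positions"])
for q in([-.007,.025],[.007,.025],[.007,.005],[.019,.005],[.019,-.005]):print(q,proj(c,s["eef_pos"]+M@[q[1],q[0],.0707]))
R=Rn.from_euler("z",7.7,degrees=True).as_matrix()
for q in([-.009,.027],[.009,.027],[.009,.007],[.021,.007],[.021,-.007]):print(q,proj(c,np.array([.6352,-.2361,.12])+R@[*q,0]))
E
```

```text
[ 0.63609192 -0.23848028  0.20964819] [6.58332536e-01 7.52726601e-01 1.30324126e-04 9.58805317e-04] [ 0.51370563  0.52769819 -0.35717807  1.54662081  0.19951568  1.10147539
  0.24452387]
[-0.007, 0.025] [np.float64(244.59375636363532), np.float64(166.64508954170088)]
[0.007, 0.025] [np.float64(266.0434360023769), np.float64(166.65228204702447)]
[0.007, 0.005] [np.float64(265.70414918270774), np.float64(195.50238876066703)]
[0.019, 0.005] [np.float64(283.57095974124513), np.float64(195.506876563387)]
[0.019, -0.005] [np.float64(283.1608532629586), np.float64(209.33160313987966)]
[-0.009, 0.027] [np.float64(241.38721667633368), np.float64(153.3911437543704)]
[0.009, 0.027] [np.float64(267.0558528991059), np.float64(153.3724134967796)]
[0.009, 0.007] [np.float64(266.733822565559), np.float64(180.6134180221747)]
[0.021, 0.007] [np.float64(283.3918457015262), np.float64(180.59843104480598)]
[0.021, -0.007] [np.float64(282.8752575784095), np.float64(198.82843569586365)]
```

View pics/wa_crop.png

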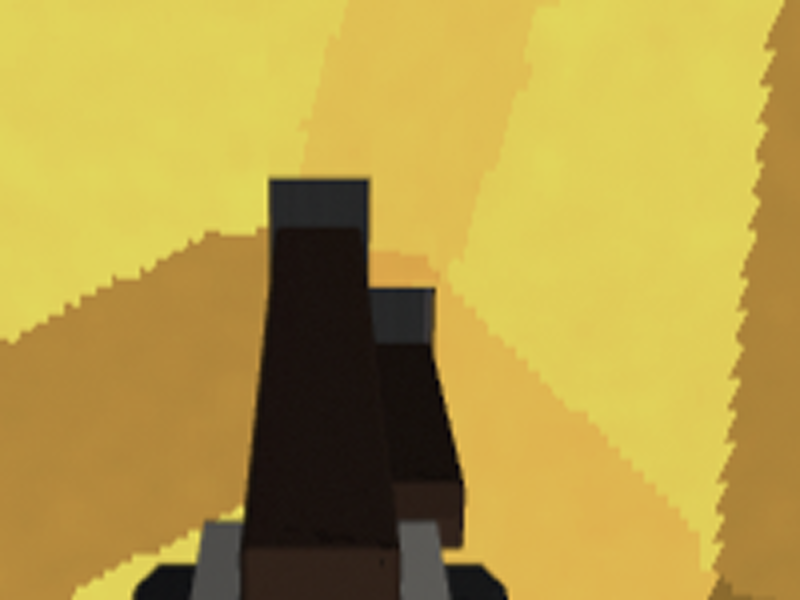

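The crop shows the slot's far end at row 154.5 with columns 242.3–267.3, and the notch from row 182 out to column 283.5. The foot's edge is at row 167, columns 243.8–266.5: well centred in x. Next, the exact y offset.

```bash
python3 - <<'E'
from h import *
import pickle
c,s=pickle.load(open("wa.pkl","rb"));im=cv2.imread("pics/wa.png")[:,:,::-1].copy();g=im.astype(int)
print(g[150:172,255].tolist());print(g[178:200,274].sum(1).tolist())
print(g[158,238:272].sum(1).tolist());print(g[170,238:272].sum(1).tolist());print(g[187,264:290].sum(1).tolist())
M=Rn.from_quat(s["tcp_rot"]).as_matrix();zf=s["eef_pos"][2]-.0707
L=lambda p,z:(M.T@(onz(c,p,z)-s["eef_pos"]))[:2]*1000
print("tool mm: slot end",L((254.8,154.4),.12),"foot",L((255,166.7),zf),"notch",L((275,181.7),.12),"rib",L((275,195.8),zf))
print("slot L,R",L((242.3,158),.12),L((267.3,158),.12),"foot L,R",L((243.7,168),zf),L((266.5,168),zf))
E
```

```text
[[223, 191, 83], [224, 191, 83], [224, 191, 83], [211, 178, 78], [149, 127, 60], [39, 40, 41], [40, 40, 41], [40, 40, 41], [40, 40, 41], [40, 40, 41], [40, 40, 41], [39, 39, 40], [40, 40, 41], [39, 39, 40], [39, 40, 40], [40, 40, 41], [35, 34, 33], [24, 17, 12], [25, 17, 12], [26, 18, 13], [25, 17, 13], [25, 18, 14]]
[461, 463, 466, 389, 116, 114, 118, 116, 118, 118, 118, 116, 116, 116, 119, 115, 117, 99, 46, 47, 50, 49]
[532, 532, 531, 531, 217, 125, 117, 119, 120, 117, 117, 123, 120, 122, 116, 118, 118, 121, 121, 120, 118, 119, 118, 119, 118, 117, 118, 118, 118, 318, 491, 500, 500, 500]
[378, 379, 378, 375, 214, 95, 54, 53, 61, 56, 54, 59, 58, 58, 57, 51, 56, 55, 57, 54, 56, 55, 54, 53, 57, 56, 55, 80, 112, 358, 491, 497, 497, 497]
[56, 58, 61, 71, 118, 121, 120, 121, 122, 120, 118, 117, 119, 117, 122, 120, 118, 162, 165, 230, 473, 484, 484, 485, 487, 486]
tool mm: slot end [28.86330532 -0.31370434] foot [24.97382209 -0.20820313] notch [ 8.77797707 14.26758428] rib [ 4.78451259 13.24832717]
slot L,R [26.27565491 -9.11577942] [26.27603991  8.49397628] foot L,R [24.09696916 -7.5908273 ] [24.09622034  7.30802116]
```

Emit:
jog_arm(
  series=[
    [[0.001,0.0001,0,0,0,0,0],[0.0019,0.0001,0,0,0,0,0],[0.0019,0.0001,0.0,0,0,0,0],[0.0019,0.0001,0.005,0,0,0,0],[0.0019,0.0001,0.01,0,0,0,0],[0.0019,0.0001,0.014,0,0,0,0],[0.0019,0.0001,0.014,0,0,0,0]],
  ],
)

```text
t: 12.53
eef_pos: [0.6346, -0.2353, 0.1927]
tcp_rot: [0.658, 0.753, -0.001, -0.001]
wrist_force: [0.5, -0.5, -2.2]
width: 0.0133
finger_force: 59.1
```

```bash
python3 - <<'E'
from h import *
s=manip.read_state();c=cams.calibration("wrist");im=cams.capture("wrist");g=im.astype(int).sum(2)
print(s["eef_pos"],s["tcp_rot"])
print(g[150:176,255].tolist());print(g[178:204,274].tolist());print(g[163,236:275].tolist());print(g[175,236:275].tolist())
print(g[189,262:292].tolist(),proj(c,[*s["eef_pos"][:2],.12]))
E
```

```text
[ 0.63461325 -0.23525786  0.19268409] [ 6.57802364e-01  7.53189592e-01 -5.11569780e-04 -1.10735571e-03]
[478, 478, 479, 479, 480, 483, 481, 481, 479, 479, 482, 478, 478, 478, 446, 320, 92, 53, 57, 53, 52, 56, 52, 54, 54, 51]
[440, 440, 440, 439, 440, 441, 442, 441, 441, 441, 441, 441, 442, 445, 445, 418, 302, 94, 48, 40, 47, 50, 45, 47, 49, 49]
[504, 504, 505, 508, 509, 510, 509, 501, 501, 501, 494, 492, 492, 480, 480, 478, 478, 478, 480, 478, 481, 479, 478, 478, 480, 478, 480, 479, 480, 478, 477, 477, 477, 477, 480, 481, 479, 480, 480]
[364, 364, 362, 364, 362, 360, 333, 100, 52, 51, 51, 53, 50, 53, 54, 54, 50, 52, 51, 51, 55, 54, 54, 47, 48, 52, 55, 56, 54, 58, 89, 108, 113, 112, 273, 428, 462, 462, 464]
[52, 51, 56, 53, 55, 61, 106, 118, 380, 438, 442, 440, 441, 441, 439, 440, 440, 438, 438, 435, 436, 436, 440, 440, 441, 441, 445, 483, 487, 488] [np.float64(255.53690623129535), np.float64(201.49855991499913)]
```

Emit:
jog_arm(
  series=[
    [[0,0,0,0,0,0,0],[0,0,0,0,0,0,0],[0,0,0,0,0,0,0]],
  ],
)

```text
t: 12.83
eef_pos: [0.6357, -0.2354, 0.1946]
tcp_rot: [0.658, 0.753, 0.0, 0.0]
wrist_force: [0.2, -0.4, -2.3]
width: 0.0132
finger_force: 59.1
```

```bash
cat > g.py <<'E'
from h import *
s=manip.read_state();c=cams.calibration("wrist");im=cams.capture("wrist");g=im.astype(int).sum(2)
M=Rn.from_quat(s["tcp_rot"]).as_matrix();s2=manip.read_state()
print(s["eef_pos"],s2["eef_pos"],np.abs(s["qd"]).max(),s["wrist_force"], np.degrees(np.arctan2(M[1,1],M[0,1])))
print(g[158:170,255].tolist(),g[186:200,274].tolist());print(g[175,238:275].tolist());print(g[197,264:292].tolist())
E
python3 g.py
```

```text
[ 0.63566265 -0.23538823  0.19456603] [ 0.63561783 -0.2354472   0.19457501] 0.0011928683148140246 [ 0.17416413 -0.44031735 -2.26563518] 7.737380700827088
[482, 480, 482, 481, 482, 425, 248, 113, 95, 50, 53, 52] [441, 441, 443, 443, 447, 450, 384, 169, 117, 97, 49, 42, 48, 41]
[365, 364, 363, 260, 127, 54, 56, 49, 51, 53, 53, 48, 55, 54, 56, 57, 53, 52, 54, 50, 54, 52, 55, 52, 53, 55, 50, 57, 88, 106, 277, 429, 439, 439, 443, 442, 443]
[54, 52, 51, 53, 54, 47, 48, 45, 50, 46, 42, 44, 47, 44, 45, 45, 48, 46, 57, 114, 132, 217, 457, 469, 469, 470, 468, 470]
```

```bash
cat > g2.py <<'E'
from h import *
import sys
a=list(map(float,sys.argv[1:]))  # rows: slot end, foot, notch, rib ; cols at row 175: slotL, footL, footR, slotR ; notchR, ribR
s=manip.read_state();c=cams.calibration("wrist");M=Rn.from_quat(s["tcp_rot"]).as_matrix();zf=s["eef_pos"][2]-.0707
L=lambda p,z:(M.T@(onz(c,p,z)-s["eef_pos"]))[:2]*1000
print("x gap end",L((255,a[0]),.12)[0]-L((255,a[1]),zf)[0],"notch",L((274,a[2]),.12)[0]-L((274,a[3]),zf)[0])
print("y gaps L",L((a[5],175),zf)[1]-L((a[4],175),.12)[1],"R",L((a[7],175),.12)[1]-L((a[6],175),zf)[1],"notch",L((a[8],197),.12)[1]-L((a[9],197),zf)[1])
E
python3 g2.py 163.9 166.2 192.5 195.3 241.3 242.5 265.9 268.0 285.2 282.4
```

```text
x gap end 0.5511692156588417 notch 0.6406874872288162
y gaps L 0.9434590286155125 R 1.5458484062237599 notch 2.2604703498554777
```

Emit:
jog_arm(
  series=[
    [[-0.0011,0.0002,0,0,0,0,0],[-0.0011,0.0002,0,0,0,0,0],[-0.0011,0.0002,0,0,0,0,0],[-0.0011,0.0002,0,0,0,0,0],[-0.0011,0.0002,0,0,0,0,0]],
  ],
)

```text
t: 13.3
eef_pos: [0.6358, -0.2365, 0.1943]
tcp_rot: [0.658, 0.753, -0.0, 0.0]
wrist_force: [0.3, 0.3, -2.2]
width: 0.0132
finger_force: 59.1
```

```bash
python3 g.py
```

```text
[ 0.63578609 -0.23649151  0.19433009] [ 0.63581802 -0.23645876  0.19433553] 0.0014279743898710946 [ 0.31064937  0.25694026 -2.18123031] 7.730486396278971
[483, 482, 481, 483, 401, 115, 116, 114, 96, 56, 54, 55] [444, 444, 446, 447, 420, 304, 116, 114, 114, 93, 46, 42, 46, 55]
[368, 367, 366, 260, 133, 47, 50, 51, 49, 56, 51, 51, 50, 52, 57, 57, 55, 46, 54, 51, 56, 55, 56, 52, 51, 54, 55, 57, 88, 107, 277, 434, 442, 442, 441, 467, 469]
[52, 54, 51, 57, 57, 49, 46, 47, 48, 50, 42, 46, 49, 44, 46, 49, 48, 44, 54, 115, 129, 217, 457, 469, 466, 471, 470, 471]
```

Emit:
jog_arm(
  series=[
    [[0,0,0.002,0,0,0,0],[0,0,0.004,0,0,0,0],[0,0,0.006,0,0,0,0],[0,0,0.008,0,0,0,0],[0,0,0.01,0,0,0,0],[0,0,0.01,0,0,0,0]],
  ],
)

```text
t: 13.85
eef_pos: [0.6355, -0.2364, 0.1836]
tcp_rot: [0.658, 0.753, -0.0, -0.0]
wrist_force: [0.2, -0.1, -3.0]
width: 0.0134
finger_force: 59.1
```

```bash
python3 g.py
```

```text
[ 0.63548516 -0.23639965  0.1836311 ] [ 0.63561627 -0.23639205  0.18390733] 0.006168780419324566 [ 0.16806452 -0.13065473 -3.00303915] 7.737293758893937
[471, 471, 471, 470, 469, 468, 469, 470, 406, 201, 48, 51] [433, 430, 431, 430, 430, 433, 433, 434, 436, 436, 380, 189, 38, 47]
[357, 356, 355, 197, 115, 48, 54, 49, 50, 49, 49, 51, 47, 49, 54, 51, 50, 51, 54, 50, 51, 51, 53, 47, 49, 52, 53, 51, 81, 105, 107, 188, 415, 464, 467, 466, 467]
[50, 48, 47, 50, 52, 110, 183, 186, 186, 187, 189, 193, 196, 194, 196, 196, 195, 195, 199, 223, 233, 232, 243, 261, 445, 455, 456, 457]
```

No contact, and the foot is inside the window. I'll keep going down.

Emit:
jog_arm(
  series=[
    [[0,0,0.003,0,0,0,0],[0,0,0.006,0,0,0,0],[0,0,0.009,0,0,0,0],[0,0,0.012,0,0,0,0],[0,0,0.015,0,0,0,0],[0,0,0.018,0,0,0,0],[0,0,0.021,0,0,0,0],[0,0,0.024,0,0,0,0],[0,0,0.027,0,0,0,0],[0,0,0.03,0,0,0,0],[0,0,0.032,0,0,0,0],[0,0,0.033,0,0,0,0]],
  ],
)

```text
t: 14.9
eef_pos: [0.6356, -0.2364, 0.1509]
tcp_rot: [0.658, 0.753, -0.0, -0.0]
wrist_force: [-1.0, -0.8, -2.2]
width: 0.013
finger_force: 59.1
```

Emit:
jog_arm(
  series=[
    [[0,0,0,0,0,0,0],[0,0,0,0,0,0,0],[0,0,0,0,0,0,0],[0,0,0,0,0,0,0]],
  ],
)

```text
t: 15.23
eef_pos: [0.636, -0.2365, 0.1515]
tcp_rot: [0.658, 0.753, 0.0, 0.0]
wrist_force: [0.1, -0.3, -1.1]
width: 0.0133
finger_force: 59.1
```

```bash
python3 - <<'E'
from h import *
s=manip.read_state();print(s)
w=cams.capture("wrist")[110:290,175:345,::-1];im=cams.capture("scene")[:,:,::-1][90:270,100:340]
cv2.imwrite("pics/fin.png",np.hstack([cv2.resize(w,(400,424),interpolation=cv2.INTER_CUBIC),cv2.resize(im,(400,424),interpolation=cv2.INTER_CUBIC)]))
E
```

```text
{'t': 15.2333, 'joint_positions': array([ 0.50473738,  0.58249154, -0.34748206,  1.59811341,  0.22455439,
        1.00013123,  0.22332173]), 'qd': array([ 0.00067624, -0.00025413,  0.00195142,  0.00082033,  0.00028541,
       -0.00039924,  0.0010201 ]), 'joint_efforts': array([-1.03495691e-03, -6.42083001e+01, -4.59993258e+00, -2.66409230e+01,
        9.67875822e-03,  2.52451218e-04,  9.89378282e-05]), 'eef_pos': array([ 0.63596046, -0.23649565,  0.15154708]), 'tcp_rot': array([6.57813606e-01, 7.53180732e-01, 7.62890014e-05, 1.99575131e-04]), 'wrist_force': array([ 0.14837373, -0.30123687, -1.11800053]), 'moment': array([ 0.01495081,  0.01086836, -0.01731374]), 'finger_force': 59.064438343048096, 'width': 0.013295486822473727}
```

View pics/fin.png

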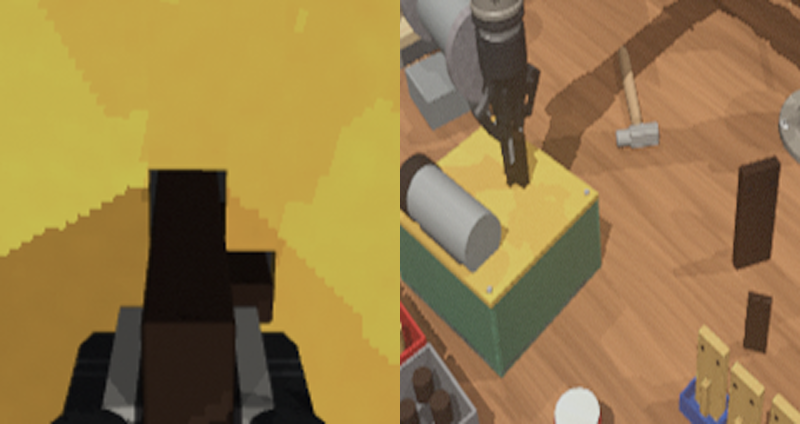

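The right half shows the bracket upright in the window with the box and bystanders untouched. The left half shows even gaps on both sides of the plate, with the rib in the notch. One more check of the force.

Emit:
jog_arm(
  series=[
    [[0,0,0,0,0,0,0],[0,0,0,0,0,0,0]],
  ],
)

```text
t: 15.5
eef_pos: [0.6359, -0.2364, 0.1514]
tcp_rot: [0.658, 0.753, 0.0, 0.0]
wrist_force: [-0.6, -0.2, -1.9]
width: 0.0136
finger_force: 59.1
```

Emit:
jog_arm(
  series=[
    [[0,0,0,0,0,0,0],[0,0,0,0,0,0,0]],
  ],
)

```text
t: 15.67
eef_pos: [0.6358, -0.2364, 0.1513]
tcp_rot: [0.658, 0.753, 0.0, 0.0]
wrist_force: [-0.7, 1.7, -2.1]
width: 0.0136
finger_force: 59.1
```

```bash
python3 - <<'E'
from h import *
for i in range(4):
    s=manip.read_state();print(s["wrist_force"].round(2),s["moment"].round(3),s["eef_pos"].round(4));cams.capture("top")
c=cams.calibration("wrist");im=cams.capture("wrist");g=im.astype(int).sum(2)
print(g[172:192,255].tolist());print(g[190,232:276].tolist())
print(g[210:224,282].tolist(),g[220,270:296].tolist(),proj(c,s["eef_pos"]+Rn.from_quat(s["tcp_rot"]).as_matrix()@[.025,0,s["eef_pos"][2]-.12]))
E
```

```text
[-0.74  1.7  -2.11] [ 0.022  0.022 -0.042] [ 0.6358 -0.2364  0.1513]
[-0.01 -0.02 -3.15] [ 0.023  0.032 -0.008] [ 0.6358 -0.2365  0.1513]
[-0.77 -0.48 -2.8 ] [-0.061 -0.02   0.045] [ 0.6358 -0.2365  0.1513]
[-0.15 -1.   -2.44] [0.024 0.033 0.008] [ 0.6358 -0.2365  0.1513]
[429, 430, 429, 430, 430, 428, 430, 430, 429, 372, 184, 44, 43, 41, 43, 45, 45, 47, 43, 42]
[328, 328, 325, 324, 385, 390, 200, 109, 101, 51, 42, 41, 45, 42, 43, 43, 45, 45, 47, 48, 46, 44, 44, 43, 44, 43, 43, 44, 42, 43, 40, 44, 45, 41, 37, 49, 87, 91, 98, 247, 383, 426, 427, 429]
[389, 392, 394, 396, 398, 400, 325, 39, 35, 37, 38, 33, 36, 43] [45, 48, 39, 38, 36, 36, 40, 34, 38, 40, 40, 37, 38, 41, 42, 38, 42, 43, 73, 116, 124, 122, 242, 382, 415, 416] [np.float64(255.56274844243475), np.float64(185.28077321389947)]
```

```bash
python3 -c "
from plant import order
print(order.finish_job())"
```

```text
the job is handed in; nothing more can be done
None
```

The job is handed in: the polished bracket stands in the cork-lined pocket with its rib facing like the others, and the raw bracket is held upright in the T-window, about 40 mm below the guard's top, with no measurable contact force on the box.

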